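Unstack the salvaged amplifier parts into their sorting trays

TASK

Take the stack of salvaged amplifier parts apart from the top down, one part at a time, and set each straight into the white sorting tray made for its shape and size: the can capacitor in the round tray, the transformer in the small nearly square one, the heatsink in the medium oblong one and the power-supply block in the large oblong one. Each part ends flat on the floor of its tray, the same way up as it stood in the stack; set it down gently, never let it drop.

Things in the scene. Friction and masses are not known exactly. Their poses are not given: they have to be found in the camera images.
- capacitor: Upright black cylinder (can capacitor) with a silvery top, 35 mm in diameter and 45 mm high, about 60 g; the top of the stack, standing on the transformer. Origin: centre of its underside; z up along its axis. Two brass terminals on top stand 1 mm proud.
- transformer: Steel-and-copper transformer block, 50 mm (its x) by 42 mm (its y) by 38 mm high, about 300 g; lies on the heatsink, under the capacitor. It can be gripped across its 42 mm width. Origin: centre of its underside; z up.
- heatsink: Bare aluminium finned heatsink, 95 mm (its x, along the fins) by 46 mm (its y) by 32 mm high, fins upward, about 170 g; lies on the power-supply block, under the transformer. Its two long sides are flat outer fins, to be gripped across the 46 mm. Origin: centre of its underside; z up.
- power_supply: Black-painted metal power-supply block, 130 mm (its x) by 62 mm (its y) by 36 mm high, about 450 g; the bottom of the stack, on the bench. It can be gripped across its 62 mm width. Origin: centre of its underside; z up.
- tray_round: Round white tray for the capacitor, inside diameter 56 mm, outside 64 mm. Its floor is 3 mm thick (upper face 3 mm above the origin) and its rim stands 8 mm above the bench, 4 mm thick. Fixed to the bench; origin: centre of its underside.
- tray_small: Small nearly square white tray for the transformer, inside 70 mm (its x) by 62 mm (its y). Its floor is 3 mm thick (upper face 3 mm above the origin) and its rim stands 8 mm above the bench, 4 mm thick. Fixed to the bench; origin: centre of its underside.
- tray_medium: Medium oblong white tray for the heatsink, inside 115 mm (its x) by 66 mm (its y). Its floor is 3 mm thick (upper face 3 mm above the origin) and its rim stands 8 mm above the bench, 4 mm thick. Fixed to the bench; origin: centre of its underside.
- tray_large: Large oblong white tray for the power-supply block, inside 150 mm (its x) by 82 mm (its y). Its floor is 3 mm thick (upper face 3 mm above the origin) and its rim stands 8 mm above the bench, 4 mm thick. Fixed to the bench; origin: centre of its underside.
Mind the look-alikes: they are no part of the job. What is shaped like the tray_small but black is not meant. Of the things shaped like the power_supply, the black one is meant.

How it is judged (in metres and radians):
On the way, in this order (a step that is already met when the one before it is completed fails the run):
1. the round can capacitor lies in the round tray, released (horizontal distance between capacitor and tray_round below 0.015 m and z of capacitor in the frame of tray_round between 0 and 0.006 m and angle between capacitor's own z axis and vertical below 0.08 rad and contact force between the fingers and capacitor below 0.05 N and linear speed of capacitor below 0.02 m/s), for 0.2 s.
2. the transformer lies in the small, nearly square tray, released (horizontal distance between transformer and tray_small below 0.015 m and z of transformer in the frame of tray_small between 0 and 0.006 m and angle between transformer's own z axis and vertical below 0.08 rad and contact force between the fingers and transformer below 0.05 N and linear speed of transformer below 0.02 m/s), for 0.2 s.
3. the finned heatsink lies in the medium oblong tray, released (horizontal distance between heatsink and tray_medium below 0.015 m and z of heatsink in the frame of tray_medium between 0 and 0.006 m and angle between heatsink's own z axis and vertical below 0.08 rad and contact force between the fingers and heatsink below 0.05 N and linear speed of heatsink below 0.02 m/s), for 0.2 s.
4. the power-supply block lies in the large oblong tray, released (horizontal distance between power_supply and tray_large below 0.015 m and z of power_supply in the frame of tray_large between 0 and 0.006 m and angle between power_supply's own z axis and vertical below 0.08 rad and contact force between the fingers and power_supply below 0.05 N and linear speed of power_supply below 0.02 m/s), for 0.2 s.
At the end, for the whole second after the job is handed in: Every part is in its own tray: centre within 15 mm of the tray's centre, underside on the tray's floor (less than 6 mm above the tray's underside), upright within 0.08 rad, not touched by the fingers and at rest (all of step 1 and all of step 2 and all of step 3 and all of step 4).
It fails at once if the round can capacitor is dropped or thrown (moves faster than 0.7 m/s, a fall of about 25 mm, while not held) (linear speed of capacitor above 0.7 m/s and contact force between the fingers and capacitor below 0.05 N).
It fails at once if the transformer is dropped or thrown (moves faster than 0.7 m/s, a fall of about 25 mm, while not held) (linear speed of transformer above 0.7 m/s and contact force between the fingers and transformer below 0.05 N).
It fails at once if the finned heatsink is dropped or thrown (moves faster than 0.7 m/s, a fall of about 25 mm, while not held) (linear speed of heatsink above 0.7 m/s and contact force between the fingers and heatsink below 0.05 N).
It fails at once if the power-supply block is dropped or thrown (moves faster than 0.7 m/s, a fall of about 25 mm, while not held) (linear speed of power_supply above 0.7 m/s and contact force between the fingers and power_supply below 0.05 N).
It also fails if it takes over 128 s, if anything falls off the work surface, if the arm or the gripper's body presses on something with over 40 N, if the wrist force passes 120 N, or if a joint passes its speed limit or range.

ROBOT

A 6-joint arm with a two-finger parallel gripper is mounted at the origin on the work surface. World frame = base frame: x ahead of the robot, y to its left, z up, the work surface at z = 0. Lengths are in mm, angles in degrees, forces in N, time in s.
With the tool pointing down it reaches from about 325 to 900 mm from the base axis. Payload 6.1 kg.
Tool frame: the origin (TCP) lies between the finger pads; the fingertips stand ctrl.finger_overhang ahead of it and the grasp point (between the pads) lies 5 mm behind it (ctrl.finger_overhang is the distance from the TCP to the fingertips, in mm); z points along the fingers, y is the line along which they close (so a half turn about z gives the same grasp; the last joint's range is limited). The gripper opens to 87 mm and grips with 3 to 60 N. Pads are 19 mm wide; open, the fingers measure 117 mm over their backs; the gripper's body (75 mm by 190 mm) begins 51 mm behind the grasp point.
Start: joints at [-79.819, 12.628, 87.462, -0, 79.91, -7.225], TCP at [186.961, -596.373, 200.038] pointing down, gripper open.
Joint ranges: [-170.65, 170.65], [-52.31, 119.04], [5.05, 147.46], [-71.25, 251.25], [11.57, 151.72], [-153.62, 153.62]. Speed limits (degrees/s): [147.25, 147.25, 172.46, 180, 180, 180].

INTERFACE

Orientations are given as [roll, pitch, yaw] about the fixed x, y, z axes, in that order (R = Rz(yaw) Ry(pitch) Rx(roll)).
In Python, from cell import ctrl, vision, finish_job gives the robot as it stands.
- The arm moves only by the tool play_rows, never from a script. Its argument "series" is a list of rows, each a list of 5 numbers: the finger opening in mm, from 0 to 87, then the shift along the tool's x, y, z in mm, then the turn about the tool's z in rad. A call has exactly 10 rows; each row shifts and turns the commanded pose from where the row before left it, along the tool's axes as they then stand; what a row does not reach is not made up. A row lasts 1/10 s, in which the tool goes at most 50 mm and 8.59 degrees, less where a joint would pass 70% of its speed; a pose out of reach is approached as far as the arm can. A call with a gripper value outside its range is refused whole. The fingers move at their own pace and stop on an object; the grip force is fixed at half the most. Time passes only in rows, so rows that do not move let the fingers close, or fill a call up. It gives the time, the measured TCP pose, the force, the opening and the grip force at its end, in the units of the state.
- ctrl.observe(): the state, without advancing time (a new reading comes with each control period).
- vision.camera(name): name is "side" or "top" or "wrist"; returns the picture (384x512x3 uint8, red, green, blue); there is no depth.
- vision.get_calibration(name): a dict with "vfov" (degrees; the focal length in pixels is half the picture's height over the tangent of half this angle, whatever the lens; pixels are square), "cx", "cy" (the principal point, pixels), "rvec" (rotation vector, rad) and "tvec" (3), from world to camera coordinates, as OpenCV has them. Camera axes: x right, y down, z forward; pixel columns grow to the right and rows downward; lengths in mm; the calibration is good to about 2 mm. A picture is of the moment at which its call begins: read the wrist's pose just before it. get_calibration takes no time and is no camera call; for the wrist camera it gives the pose at the moment of the call.
- finish_job(): hands the job in; it is judged then, once.
The state is a dict: "t": time; "joint_positions": joint angles; "qd": joint speeds; "tau": joint torques, N m; "position": TCP position; "tcp_rot": TCP orientation; "force": force on the tool from outside, world axes, zero at the start; "wrist_torque": the same for the moment, N m; "opening": opening from 0.0 (shut) to 1.0 (fully open); "grip_force": force on a finger pad.
Only numpy, scipy, OpenCV 4.12 (cv2) and the standard library are available. Lean on these libraries where they do the work, as an engineer would, in place of code of your own. Each camera call takes 0.05 s, during which the arm holds its last target. There are 200 camera calls.

## Working session

There is one attempt and no reset: what is moved stays moved. The work goes in short steps, Python scripts to look and compute and a tool call to move; the robot and the scene stay as the last step left them, time stands still between calls to the robot, and variables do not carry over. Pictures are saved under pics/ and viewed, at most 14 in all, crops included, and the job is handed in when it is done.

Besides the shell and the picture viewer there is one more tool, called after "Call:" as name(argument=value, ...), one argument or row to a line, values as JSON. play_rows: Moves the arm, as the interface text tells. Its arguments: {"type":"object","properties":{"series":{"type":"array","items":{"type":"array","items":{"type":"number"}}}},"required":["series"]}

```bash
mkdir -p pics
python3 - <<'E'
from cell import ctrl,vision
import cv2
s=ctrl.observe();print(s,ctrl.finger_overhang)
for n in("top","side"):
    im=vision.camera(n);cv2.imwrite(f"pics/{n}0.png",im[:,:,::-1]);print(n,vision.get_calibration(n))
E
```

```text
{'t': 0.0, 'joint_positions': array([-7.98154638e+01,  1.26768401e+01,  8.75269787e+01,  2.15123411e-03,
        7.99082234e+01, -7.22414832e+00]), 'qd': array([-0.02271766,  0.05337264, -0.04804594,  0.02442295, -0.04180878,
        0.05687158]), 'tau': array([-3.28026517e-04, -4.94618690e+01, -3.87375426e+01,  6.98993169e-02,
        5.72406908e-02, -1.71923352e-04]), 'position': array([ 186.8907506 , -595.70759233,  198.90879039]), 'tcp_rot': array([-1.79889114e+02, -1.61898447e-02,  1.74082898e+01]), 'force': array([ 0.01685915, -0.4085531 , -0.64355673]), 'wrist_torque': array([-0.01325707, -0.02235452, -0.06293777]), 'grip_force': 0.0, 'opening': 0.9995342168091481} 14.0
top {'vfov': 49.99303824730737, 'cx': 253.80783878696562, 'cy': 189.77567599757498, 'rvec': array([ 2.12000771, -2.17477088,  0.15621103]), 'tvec': array([  55.87769737,  531.18767355, 1075.87023405])}
side {'vfov': 57.09411687193845, 'cx': 257.00639575220436, 'cy': 195.32993916949803, 'rvec': array([ 0.26884448, -2.7759318 ,  1.27648142]), 'tvec': array([517.59828252, 117.49054246, 935.53140046])}
```

View pics/top0.png

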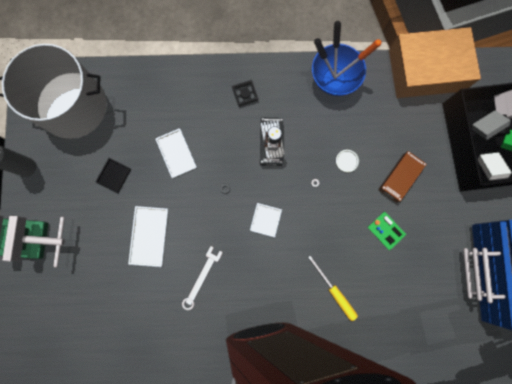

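View pics/side0.png

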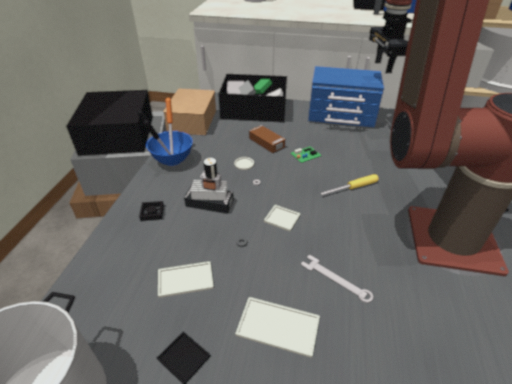

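The top view shows the stack at (272,140), the round tray at (347,161), small at (266,220), medium at (176,153) and large at (148,236). The black tray at (113,175) and the brown block at (403,176) are decoys. The side view agrees.

```bash
cat > h.py <<'E'
import numpy as np,cv2
from cell import ctrl,vision
def cam(n):
    c=vision.get_calibration(n);f=192/np.tan(np.radians(c['vfov'])/2)
    K=np.array([[f,0,c['cx']],[0,f,c['cy']],[0,0,1]]);R=cv2.Rodrigues(np.array(c['rvec']))[0]
    return K,R,np.array(c['tvec'],float)
def ray(C,p,z):
    K,R,t=C;p=np.atleast_2d(p).astype(float)
    d=(R.T@np.linalg.inv(K)@np.c_[p,np.ones(len(p))].T).T;o=-R.T@t
    return (o+d*((z-o[2])/d[:,2])[:,None])[:,:2]
def proj(C,X):
    K,R,t=C;q=(K@(R@np.atleast_2d(X).T+t[:,None])).T;return q[:,:2]/q[:,2:]
def rect(C,c,z):
    w=ray(C,c.reshape(-1,2),z).astype(np.float32)
    (x,y),(a,b),g=cv2.minAreaRect(w)
    if a<b:a,b,g=b,a,g+90
    return [round(float(v),1) for v in(x,y,a,b,(g+90)%180-90)]
E
python3 - <<'E'
from h import *
im=cv2.imread('pics/top0.png');C=cam('top');print('campos',-C[1].T@C[2])
m=((im.min(2)>150)).astype(np.uint8)
for c in cv2.findContours(m,0,2)[0]:
    x,y=c.reshape(-1,2).mean(0)
    if cv2.contourArea(c)>150 and 120<x<370 and 110<y<280:print((x,y),rect(C,c,8))
big=cv2.resize(im[100:185,235:310],None,fx=7,fy=7,interpolation=cv2.INTER_CUBIC);cv2.imwrite('pics/crop.png',big)
E
```

```text
campos [ 372.94584127   46.06276479 1140.86328861]
(np.float64(202.98305084745763), np.float64(274.10169491525426)) [298.7, 190.9, 179.0, 37.8, -27.8]
(np.float64(147.0487804878049), np.float64(237.26829268292684)) [417.1, 335.1, 160.2, 92.3, -5.8]
(np.float64(265.1272727272727), np.float64(219.38181818181818)) [453.2, 12.0, 80.0, 72.2, -16.4]
(np.float64(346.2758620689655), np.float64(160.93103448275863)) [613.4, -221.6, 63.4, 61.3, -47.0]
(np.float64(175.5151515151515), np.float64(152.8989898989899)) [648.8, 260.4, 125.1, 76.3, 22.3]
(np.float64(270.3777777777778), np.float64(127.28888888888889)) [709.6, -9.7, 56.8, 51.5, 7.2]
```

View pics/crop.png

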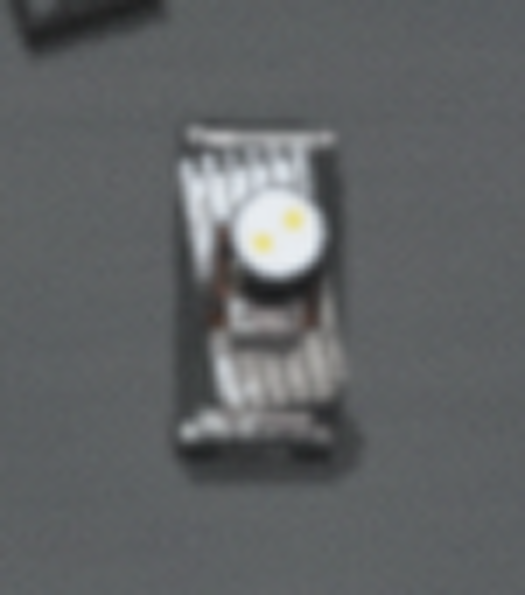

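The crop shows the capacitor's top circle centred near crop (280,235), which is image (274.6,133.1). The heatsink is turned about 10°, and the power supply is nearly aligned with world x. The four tray sizes match. I'll go over the stack for a wrist view.

Call:
play_rows(
  series=[
    [87,0,0,-40,0.15],
    [87,0,0,-40,0.15],
    [87,30,-36,-5,0],
    [87,30,-36,-5,0],
    [87,30,-36,-5,0],
    [87,30,-36,-5,0],
    [87,30,-36,-5,0],
    [87,30,-36,-5,0],
    [87,30,-36,-5,0],
    [87,30,-36,-5,0],
  ],
)

```text
t: 1.1
position: [426.6, -305.7, 319.9]
tcp_rot: [-180.0, 0.0, 0.2]
force: [0.9, -1.0, -0.1]
opening: 0.997
grip_force: 0.0
```

Call:
play_rows(
  series=[
    [87,30,-37,0,0],
    [87,30,-37,0,0],
    [87,30,-37,0,0],
    [87,30,-37,0,0],
    [87,30,-37,0,0],
    [87,30,-37,0,0],
    [87,30,-37,0,0],
    [87,30,-37,0,0],
    [87,0,0,0,0],
    [87,0,0,0,0],
  ],
)

```text
t: 2.1
position: [664.6, -9.5, 318.5]
tcp_rot: [180.0, 0.1, 0.3]
force: [0.7, -0.3, 0.0]
opening: 0.997
grip_force: 0.0
```

Run:
```python
from h import *
C=cam('top');print('cap',ray(C,[[274.57,133.14]],151))
s=ctrl.observe();print(s['position'],s['tcp_rot'])
W=cam('wrist');im=vision.camera('wrist');cv2.imwrite('pics/w1.png',im[:,:,::-1]);print('wcam',-W[1].T@W[2])
print(W[1])
```

```text
cap [[656.5737651  -12.34591303]]
[664.64460509  -9.4834027  318.51902836] [1.79993611e+02 1.45428322e-01 3.45881260e-01]
wcam [741.63839747  -8.45777959 502.21841205]
[[ 5.78192461e-03 -9.99983283e-01 -5.87868989e-05]
 [-9.59784424e-01 -5.56599470e-03  2.80682880e-01]
 [-2.80678515e-01 -1.56646450e-03 -9.59800561e-01]]
```

View pics/w1.png

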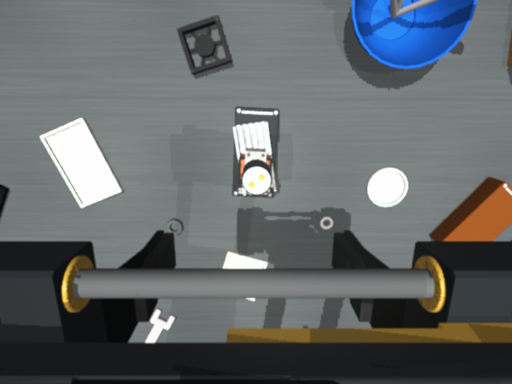

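The wrist view shows the stack at columns 233–280, rows 107–197, with the capacitor's top at about (257,180). I'll enlarge it.

Run:
```python
from h import *
im=cv2.imread('pics/w1.png');W=cam('wrist')
big=cv2.resize(im[98:206,220:292],None,fx=5,fy=5,interpolation=cv2.INTER_CUBIC);cv2.imwrite('pics/w1c.png',big)
m=((im.min(2)>185)).astype(np.uint8);m[:162]=0;m[200:]=0;m[:,:235]=0;m[:,280:]=0
for c in cv2.findContours(m,0,2)[0]:
    if cv2.contourArea(c)>50:
        (x,y),r=cv2.minEnclosingCircle(c);print(x,y,r,ray(W,[[x,y]],151),rect(W,c,151))
```

```text
253.13636779785156 181.68182373046875 17.501575469970703 [[657.36546952  -9.78974287]] [658.0, -11.2, 35.1, 32.3, -89.8]
```

View pics/w1c.png

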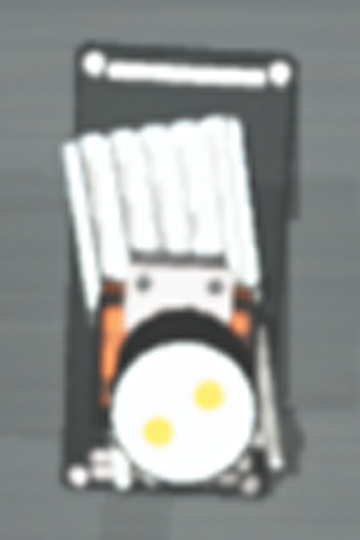

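Call:
play_rows(
  series=[
    [87,-7,2,20,0],
    [87,0,0,20,0],
    [87,0,0,20,0],
    [87,0,0,20,0],
    [87,0,0,20,0],
    [87,0,0,19,0],
    [87,0,0,0,0],
    [87,0,0,0,0],
    [87,0,0,0,0],
    [87,0,0,0,0],
  ],
)

```text
t: 3.15
position: [658.6, -13.1, 202.9]
tcp_rot: [180.0, -0.2, 0.2]
force: [0.5, -0.1, 0.0]
opening: 0.995
grip_force: 0.0
```

Run:
```python
from h import *
s=ctrl.observe();print(s['position'],s['tcp_rot'])
W=cam('wrist');im=vision.camera('wrist')[:,:,::-1].copy();cv2.imwrite('pics/w2.png',im)
print('tcp px',proj(W,s['position']))
print(proj(W,[[658,-12,151]]))
```

```text
[658.56021662 -13.05862489 202.94946081] [ 1.79974001e+02 -1.60315289e-01  1.92761171e-01]
tcp px [[254.3667857  233.87722957]]
[[252.77882467 208.73648829]]
```

View pics/w2.png

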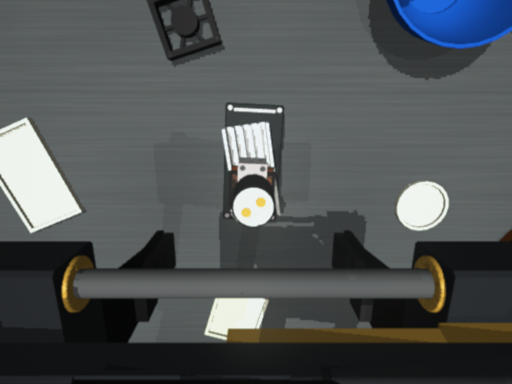

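The wrist view shows the capacitor's top at (253.5,206.5) against a predicted (252.8,208.7), so it is centred within about 2 mm. I'll descend and grip.

Call:
play_rows(
  series=[
    [87,0,0,20,0],
    [87,0,0,20,0],
    [87,0,0,19,0],
    [87,0,0,10,0],
    [87,0,0,0,0],
    [50,0,0,0,0],
    [50,0,0,0,0],
    [50,0,0,0,0],
    [30,0,0,0,0],
    [30,0,0,0,0],
  ],
)

```text
t: 4.2
position: [658.0, -12.6, 132.5]
tcp_rot: [180.0, -0.0, 0.2]
force: [-1.1, -0.7, -0.4]
opening: 0.63
grip_force: 0.0
```

Call:
play_rows(
  series=[
    [25,0,0,0,0],
    [25,0,0,0,0],
    [25,0,0,0,0],
    [25,0,0,0,0],
    [25,0,0,0,0],
    [25,0,0,0,0],
    [25,0,0,0,0],
    [25,0,0,0,0],
    [25,0,0,-5,0],
    [25,0,0,-10,0],
  ],
)

```text
t: 5.2
position: [657.1, -12.5, 146.6]
tcp_rot: [-180.0, 0.1, 0.2]
force: [-0.2, -0.1, -0.3]
opening: 0.288
grip_force: 0.0
```

Run:
```python
from h import *
s=ctrl.observe();print(s['opening'],s['position'])
W=cam('wrist');im=vision.camera('wrist')[:,:,::-1].copy()
sd=vision.camera('side')[:,:,::-1]
a=im[100:330,130:400];b=cv2.resize(sd[120:240,140:290],None,fx=2.5,fy=2.5)
cv2.imwrite('pics/w3.png',cv2.hconcat([cv2.resize(a,(400,340)),cv2.resize(b,(400,340))]))
```

```text
0.2882503769465977 [657.06298206 -12.51050408 146.60055533]
```

View pics/w3.png

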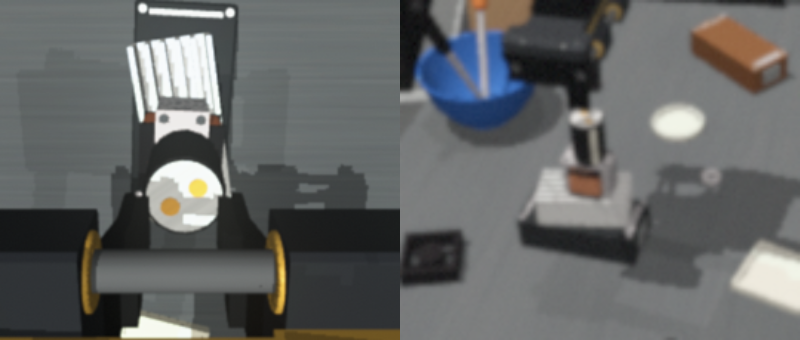

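The wrist crop shows the fingers flanking the near lower edge of the capacitor's top at full image (255,232). The side crop shows the capacitor still upright on the transformer with its top near (210,161). The fingers closed on nothing, so I'll triangulate.

Run:
```python
from h import *
C=cam('top');S=cam('side');W=cam('wrist')
def P(c):return c[0]@np.c_[c[1],c[2]]
def tri(a,p,b,q):
    X=cv2.triangulatePoints(P(a),P(b),np.array(p,float).reshape(2,1),np.array(q,float).reshape(2,1));X=X[:3,0]/X[3]
    print(X.round(1),(proj(a,X)-p).round(1),(proj(b,X)-q).round(1))
tri(C,(274.57,133.14),S,(210.5,162))
tri(W,(255,232),S,(210.5,161))
tri(W,(255,232),C,(274.57,133.14))
p=ctrl.observe()['position']
print('top',proj(C,p),'side',proj(S,p),'wr',proj(W,p))
for n in('wrist','side','top'):print(n,ray(cam(n),[{'wrist':(255,232),'side':(210.5,161),'top':(274.57,133.14)}[n]],151))
s=cv2.imread('pics/side0.png');cv2.imwrite('pics/s0c.png',cv2.resize(s[140:225,170:250],None,fx=7,fy=7,interpolation=cv2.INTER_CUBIC)[:595])
```

```text
[656.5 -12.4 151. ] [[0. 0.]] [[-0.1 -0. ]]
[658.8 -14.4 151.2] [[2.1 3.5]] [[-0.7  0.4]]
[658.4 -12.9 144.6] [[-0.5 -0. ]] [[0.1 0. ]]
top [[274.67343046 132.27498676]] side [[209.55206698 162.20291873]] wr [[254.35027876 233.89667625]]
wrist [[660.98788205 -13.14071461]]
side [[657.62442431 -16.72666269]]
top [[656.5737651  -12.34591303]]
```

View pics/s0c.png

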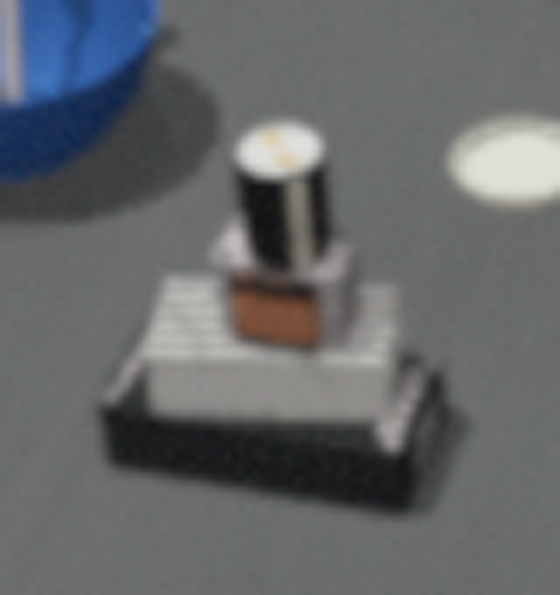

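Every camera puts the capacitor at (658,-13,151) still, between the fingers. I'll zoom in on the fingers.

Run:
```python
from h import *
W=cam('wrist');s=ctrl.observe();p=s['position']
im=vision.camera('wrist')[:,:,::-1];sd=vision.camera('side')[:,:,::-1]
a=cv2.resize(im[180:300,200:310],None,fx=4,fy=4,interpolation=cv2.INTER_CUBIC);a=cv2.convertScaleAbs(a,alpha=1.8,beta=20)
b=cv2.resize(sd[120:220,170:250],(384,480),interpolation=cv2.INTER_CUBIC);b=cv2.convertScaleAbs(b,alpha=1.8,beta=20)
cv2.imwrite('pics/w4.png',cv2.hconcat([a[:480,:416],b]))
for dy in(-17.5,-12.5,12.5,17.5):
    for dx in(-9.5,9.5):print(dy,dx,'tip',(proj(W,p+[dx,dy,-14])[0]-[200,180])*4,'up',(proj(W,p+[dx,dy,15])[0]-[200,180])*4)
S=cam('side');print('side tips',[((proj(S,p+[0,dy,-14])[0]-[170,120])*4.8).round() for dy in(-12.5,12.5)])
```

```text
-17.5 -9.5 tip [321.86595235 236.77439482] up [338.16097954 316.59923766]
-17.5 9.5 tip [324.99210156 128.58446586] up [342.23921097 194.03578748]
-12.5 -9.5 tip [291.87222493 236.67907521] up [303.67396318 316.4924729 ]
-12.5 9.5 tip [294.24855506 128.48333621] up [306.75716417 193.92146132]
12.5 -9.5 tip [141.87577804 236.2023888 ] up [131.20211372 315.95853526]
12.5 9.5 tip [140.50160473 127.97759181] up [129.30800985 193.34970516]
17.5 -9.5 tip [111.87092548 236.10703384] up [ 96.70038846 315.85172496]
17.5 9.5 tip [109.74636979 127.8764237 ] up [ 93.81039293 193.23532884]
side tips [array([198., 210.]), array([185., 236.])]
```

View pics/w4.png

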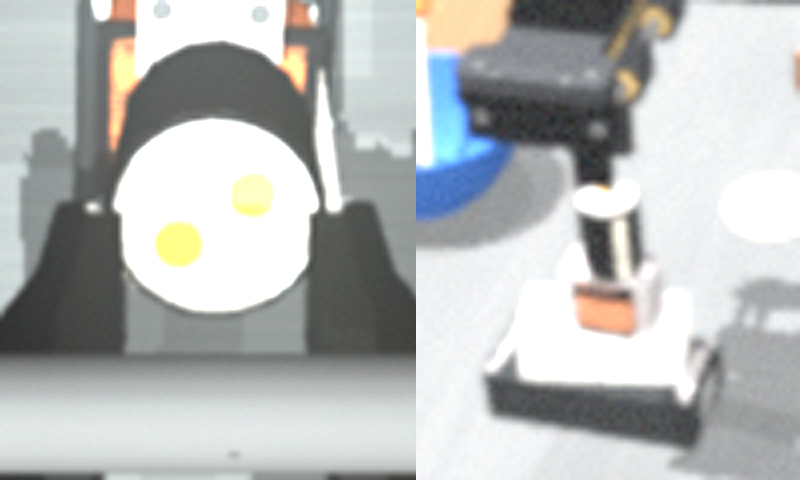

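The fingers show no contact with the capacitor. Both views put the fingertips above its top, roughly 20 mm above the reported TCP instead of 14 mm below it. I'll open the fingers and measure the actual tip height.

Call:
play_rows(
  series=[
    [87,0,0,0,0],
    [87,0,0,0,0],
    [87,0,0,0,0],
    [87,0,0,0,0],
    [87,0,0,0,0],
    [87,0,0,0,0],
    [87,0,0,0,0],
    [87,0,0,0,0],
    [87,0,0,0,0],
    [87,0,0,0,0],
  ],
)

```text
t: 6.4
position: [657.8, -12.6, 147.1]
tcp_rot: [-180.0, -0.0, 0.2]
force: [0.1, -0.6, 0.3]
opening: 0.992
grip_force: 0.0
```

Run:
```python
from h import *
W=cam('wrist');S=cam('side');s=ctrl.observe();p=s['position'];print(p,s['opening'])
im=vision.camera('wrist')[:,:,::-1];sd=vision.camera('side')[:,:,::-1]
cv2.imwrite('pics/w5r.png',im);cv2.imwrite('pics/s5r.png',sd)
a=cv2.resize(im[170:290,150:360],(420,240),interpolation=cv2.INTER_CUBIC);a=cv2.convertScaleAbs(a,alpha=1.8,beta=20);a=cv2.copyMakeBorder(a,0,240,0,0,0)
b=cv2.resize(sd[110:190,160:223],(378,480),interpolation=cv2.INTER_CUBIC);b=cv2.convertScaleAbs(b,alpha=1.8,beta=20)
cv2.imwrite('pics/w5.png',cv2.hconcat([a,b]))
for h in(-14,0,10,20,30):
    print(h,'side near(x+-9.5,y43.5/58.5)',[((proj(S,p+[dx,dy,h])[0]-[160,110])*6).round().tolist() for dx in(-9.5,9.5) for dy in(43.5,58.5)],'far inner',[((proj(S,p+[dx,-43.5,h])[0]-[160,110])*6).round().tolist() for dx in(-9.5,9.5)],
     'wr',[((proj(W,p+[9.5,dy,h])[0]-[150,170])*2).round().tolist() for dy in(-43.5,43.5)])
```

```text
[657.75778667 -12.56821444 147.05573495] 0.9922112418558022
-14 side near(x+-9.5,y43.5/58.5) [[296.0, 405.0], [285.0, 426.0], [253.0, 400.0], [243.0, 421.0]] far inner [[350.0, 292.0], [310.0, 287.0]] wr [[342.0, 84.0], [75.0, 84.0]]
0 side near(x+-9.5,y43.5/58.5) [[293.0, 379.0], [282.0, 400.0], [250.0, 374.0], [239.0, 395.0]] far inner [[348.0, 267.0], [308.0, 262.0]] wr [[352.0, 99.0], [66.0, 98.0]]
10 side near(x+-9.5,y43.5/58.5) [[291.0, 360.0], [280.0, 381.0], [248.0, 355.0], [237.0, 376.0]] far inner [[347.0, 249.0], [306.0, 244.0]] wr [[359.0, 111.0], [58.0, 110.0]]
20 side near(x+-9.5,y43.5/58.5) [[289.0, 341.0], [278.0, 362.0], [246.0, 336.0], [235.0, 357.0]] far inner [[345.0, 230.0], [305.0, 226.0]] wr [[368.0, 124.0], [50.0, 123.0]]
30 side near(x+-9.5,y43.5/58.5) [[287.0, 322.0], [276.0, 343.0], [243.0, 317.0], [232.0, 337.0]] far inner [[344.0, 211.0], [303.0, 207.0]] wr [[377.0, 139.0], [41.0, 138.0]]
```

View pics/w5.png

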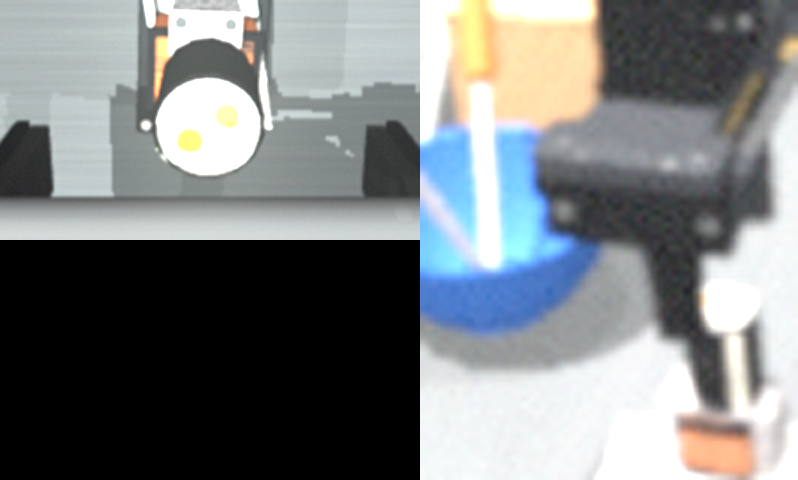

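With the fingers open, the near tip ends at side-crop row 338 and the wrist-crop tip corners are at (52,122) and (364,122). Both match a tip height of 19 mm above the reported TCP, so the tool is 33 mm shorter than documented, with no x or y error. I'll use tip z = reported z + 19 from here on. Next I'll lower to reported z = 99 and grip.

Call:
play_rows(
  series=[
    [87,0,0,12,0],
    [87,0,0,12,0],
    [87,0,0,12,0],
    [87,0,0,12,0],
    [55,0,0,0,0],
    [55,0,0,0,0],
    [55,0,0,0,0],
    [55,0,0,0,0],
    [55,0,0,0,0],
    [55,0,0,0,0],
  ],
)

```text
t: 7.5
position: [658.0, -12.6, 99.5]
tcp_rot: [180.0, -0.0, 0.2]
force: [0.1, 0.4, 0.6]
opening: 0.646
grip_force: 0.0
```

Call:
play_rows(
  series=[
    [45,0,0,0,0],
    [40,0,0,0,0],
    [35,0,0,0,0],
    [28,0,0,0,0],
    [20,0,0,0,0],
    [20,0,0,0,0],
    [20,0,0,0,0],
    [20,0,0,0,0],
    [20,0,0,0,0],
    [20,0,0,0,0],
  ],
)

```text
t: 8.5
position: [657.7, -12.6, 99.0]
tcp_rot: [-180.0, 0.0, 0.2]
force: [-0.2, -0.2, 0.5]
opening: 0.397
grip_force: 30.0
```

Gripped: the opening is 34.5 mm and the force 30 N. I'll lift and carry to the round tray.

Call:
play_rows(
  series=[
    [20,0,0,-10,0],
    [20,0,0,-15,0],
    [20,-5,23,0,0],
    [20,-5,27,0,0],
    [20,-5,27,0,0],
    [20,-6,27,0,0],
    [20,-6,27,0,0],
    [20,-6,26,0,0],
    [20,-6,26,0,0],
    [20,-6,26,0,0],
  ],
)

```text
t: 9.5
position: [613.9, -223.1, 126.0]
tcp_rot: [179.9, -0.1, 0.2]
force: [0.5, 0.6, -0.2]
opening: 0.391
grip_force: 30.0
```

Call:
play_rows(
  series=[
    [20,0,0,20,0],
    [20,0,0,25,0],
    [20,0,0,25,0],
    [20,0,0,25,0],
    [20,0,0,15,0],
    [20,0,0,6,0],
    [20,0,0,0,0],
    [20,0,0,0,0],
    [20,0,0,0,0],
    [20,0,0,0,0],
  ],
)

```text
t: 10.5
position: [614.5, -222.2, 9.4]
tcp_rot: [179.9, -0.1, 0.2]
force: [0.2, -0.8, -1.5]
opening: 0.397
grip_force: 30.0
```

Run:
```python
from h import *
s=ctrl.observe();print(s['position'],s['grip_force'],s['opening'],s['force'])
W=cam('wrist');im=vision.camera('wrist')[:,:,::-1];sd=vision.camera('side')[:,:,::-1]
a=cv2.resize(im[170:290,190:330],(420,360),interpolation=cv2.INTER_CUBIC)
b=cv2.resize(sd[110:200,200:300],(400,360),interpolation=cv2.INTER_CUBIC)
cv2.imwrite('pics/p1.png',cv2.hconcat([a,b]))
S=cam('side')
print('pred tray in side crop',(proj(S,[[613.4,-221.6,8]])-[200,110])*4,'in wrist',(proj(W,[[613.4,-221.6,8]])-[190,170])*3)
```

```text
[ 614.46129524 -222.18135358    9.43753657] 30.000067111104727 0.39706263848637574 [ 0.23993198 -0.83418593 -1.50307122]
pred tray in side crop [[177.03401054 211.89284324]] in wrist [[190.3280031  193.73041302]]
```

View pics/p1.png

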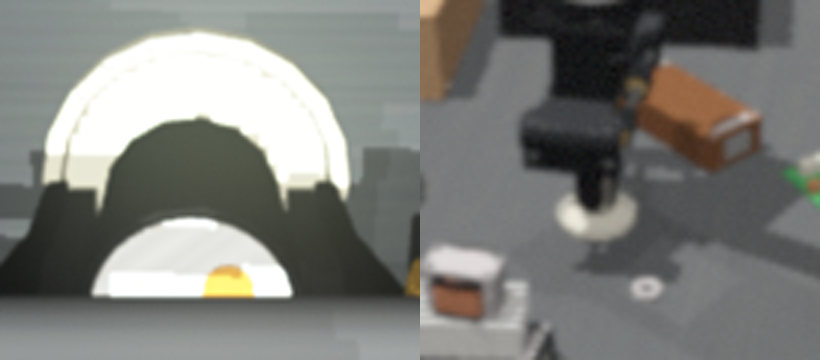

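The capacitor sits centred over the round tray, with the tray rim at columns 45–350 and the can at 105–290. I'll lower the last 11 mm gently.

Call:
play_rows(
  series=[
    [20,0,0,4,0],
    [20,0,0,3,0],
    [20,0,0,2,0],
    [20,0,0,1,0],
    [20,0,0,1,0],
    [20,0,0,0,0],
    [20,0,0,0,0],
    [20,0,0,0,0],
    [20,0,0,0,0],
    [20,0,0,0,0],
  ],
)

```text
t: 11.6
position: [613.6, -221.8, -2.9]
tcp_rot: [180.0, -0.0, 0.2]
force: [-0.3, -0.2, -1.2]
opening: 0.395
grip_force: 30.0
```

Call:
play_rows(
  series=[
    [20,0,0,0.5,0],
    [20,0,0,0.5,0],
    [20,0,0,0.5,0],
    [20,0,0,0,0],
    [20,0,0,0,0],
    [20,0,0,0,0],
    [20,0,0,0,0],
    [20,0,0,0,0],
    [20,0,0,0,0],
    [20,0,0,0,0],
  ],
)

```text
t: 12.6
position: [613.6, -221.8, -4.0]
tcp_rot: [180.0, -0.0, 0.2]
force: [-2.2, 1.0, 5.2]
opening: 0.397
grip_force: 30.0
```

Contact at +5 N. I'll release, rise and return over the stack.

Call:
play_rows(
  series=[
    [60,0,0,0,0],
    [60,0,0,0,0],
    [60,0,0,0,0],
    [60,0,0,0,0],
    [87,0,0,-5,0],
    [87,0,0,-20,0],
    [87,0,0,-40,0],
    [87,0,0,-40,0],
    [87,0,0,-40,0],
    [87,0,0,-40,0],
  ],
)

```text
t: 13.6
position: [613.4, -221.7, 182.6]
tcp_rot: [180.0, -0.0, 0.2]
force: [0.4, -0.6, 0.2]
opening: 0.99
grip_force: 0.0
```

Call:
play_rows(
  series=[
    [87,5,-26,-10,0],
    [87,5,-26,-10,0],
    [87,5,-26,-10,0],
    [87,5,-26,-10,0],
    [87,5,-26,-10,0],
    [87,5,-26,0,0],
    [87,5,-26,0,0],
    [87,5,-26,0,0],
    [87,0,0,0,0],
    [87,0,0,0,0],
  ],
)

```text
t: 14.6
position: [652.7, -13.2, 230.7]
tcp_rot: [180.0, -0.0, 0.3]
force: [0.5, 0.5, -0.9]
opening: 0.997
grip_force: 0.0
```

Run:
```python
from h import *
s=ctrl.observe();print(s['position'],s['tcp_rot'])
W=cam('wrist');im=vision.camera('wrist')[:,:,::-1].copy();np.savez('pics/w6.npz',K=W[0],R=W[1],t=W[2]);cv2.imwrite('pics/w6.png',im)
tp=vision.camera('top')[:,:,::-1];cv2.imwrite('pics/top6.png',tp)
q=proj(W,[658,-12,106])[0].astype(int);print(q)
x,y=q[0]-60,max(q[1]-110,0);print('off',x,y)
a=cv2.resize(im[y:y+150,x:x+120],(480,600),interpolation=cv2.INTER_CUBIC)
b=cv2.resize(tp[140:180,325:370],(315,280),interpolation=cv2.INTER_CUBIC);b=cv2.copyMakeBorder(b,0,320,0,0,0)
cv2.imwrite('pics/p2.png',cv2.hconcat([a,b]))
```

```text
[652.72598358 -13.23182622 230.73534098] [ 1.79973064e+02 -4.49456117e-03  2.97797240e-01]
[252 180]
off 192 70
```

View pics/p2.png

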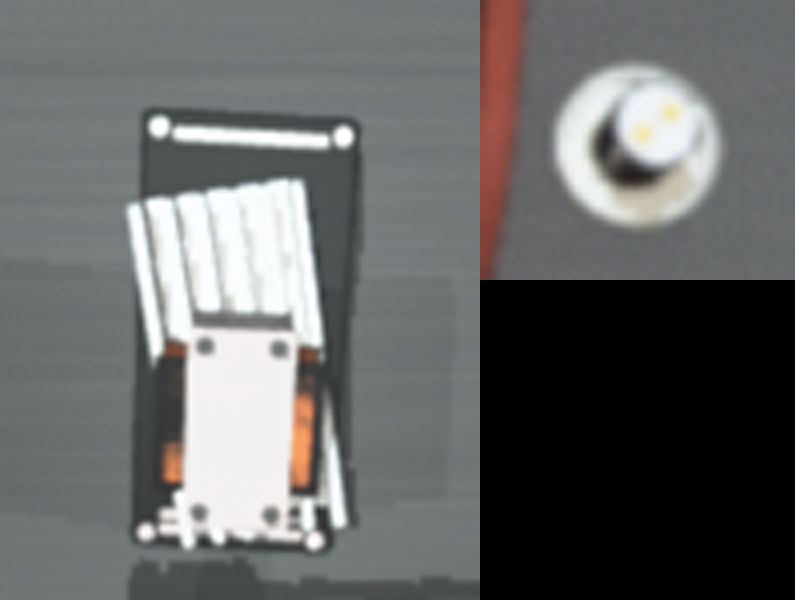

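The capacitor stands in its tray (right-hand crop). The left crop shows the transformer plate's holes at (205,345), (280,348), (199,513) and (271,515), the heatsink's far corners at (130,205) and (303,182), and the power supply's outer corners at (143,110), (358,120), (133,545) and (325,552).

Run:
```python
from h import *
d=np.load('pics/w6.npz');W=(d['K'],d['R'],d['t'])
f=lambda L,z:ray(W,(np.array(L,float)+.5)/4-.5+[192,70],z)
def show(n,A):
    print(n,A.round(1).tolist(),'c',A.mean(0).round(1))
    for i in range(len(A)-1):
        v=A[i+1]-A[i];print('   len %.1f ang %.1f'%(np.hypot(*v),np.degrees(np.arctan2(v[1],v[0]))))
show('holes',f([(205,345),(280,348),(271,515),(199,513)],106))
show('plate',f([(188,330),(297,330),(285,530),(184,528)],106))
show('coilL-R ~?',f([(163,420),(320,420)],98))
show('hs far',f([(130,205),(303,182)],68)); show('hs L',f([(158,360),(130,205)],68));show('hs R',f([(340,525),(303,182)],68))
show('psu',f([(143,110),(358,120),(325,552),(133,545)],36))
```

```text
holes [[681.8, -2.4], [681.2, -20.5], [639.2, -18.7], [639.6, -0.7]] c [660.5 -10.6]
   len 18.1 ang -92.0
   len 42.0 ang 177.6
   len 18.0 ang 88.6
plate [[685.4, 1.7], [685.6, -24.5], [635.3, -22.3], [635.7, 3.1]] c [660.5 -10.5]
   len 26.2 ang -89.7
   len 50.3 ang 177.5
   len 25.4 ang 89.1
coilL-R ~? [[661.6, 8.5], [661.8, -31.0]] c [661.7 -11.2]
   len 39.5 ang -89.7
hs far [[712.8, 18.4], [718.9, -27.0]] c [715.9  -4.3]
   len 45.8 ang -82.4
hs L [[671.8, 11.6], [712.8, 18.4]] c [692.3  15. ]
   len 41.5 ang 9.4
hs R [[625.3, -39.0], [718.9, -27.0]] c [672.1 -33. ]
   len 94.4 ang 7.3
psu [[737.4, 17.0], [735.0, -43.6], [606.9, -37.1], [608.9, 22.4]] c [672.  -10.3]
   len 60.7 ang -92.3
   len 128.2 ang 177.1
   len 59.5 ang 88.1
```

Sizes check out:

| Part | Centre (mm) | Yaw |
|---|---|---|
| Transformer | (660.5, -10.6) | -2.2° |
| Heatsink | (669, -10.3) | 7.5° |
| Power supply | (672, -10.3) | -2.6° |

Next is the transformer.

Call:
play_rows(
  series=[
    [87,8,-2.5,20,0.044],
    [87,0,0,30,0],
    [87,0,0,30,0],
    [87,0,0,30,0],
    [87,0,0,30,0],
    [87,0,0,20,0],
    [87,0,0,9.5,0],
    [55,0,0,0,0],
    [55,0,0,0,0],
    [55,0,0,0,0],
  ],
)

```text
t: 15.7
position: [662.1, -11.5, 63.1]
tcp_rot: [180.0, -0.2, -2.3]
force: [-0.6, 0.1, 0.7]
opening: 0.811
grip_force: 0.0
```

Call:
play_rows(
  series=[
    [55,0,0,0,0],
    [50,0,0,0,0],
    [45,0,0,0,0],
    [40,0,0,0,0],
    [35,0,0,0,0],
    [30,0,0,0,0],
    [30,0,0,0,0],
    [30,0,0,0,0],
    [30,0,0,0,0],
    [30,0,0,0,0],
  ],
)

```text
t: 16.7
position: [660.8, -11.1, 61.2]
tcp_rot: [180.0, -0.0, -2.3]
force: [-1.8, -0.2, 1.3]
opening: 0.484
grip_force: 30.0
```

Gripped at 42 mm. I'll carry it to the small tray.

Call:
play_rows(
  series=[
    [30,0,0,-8,0],
    [30,0,0,-12,0],
    [30,-26,-2,0,0],
    [30,-26,-2,0,0],
    [30,-26,-2,0,0],
    [30,-26,-2,0,0],
    [30,-26,-2,0,0],
    [30,-26,-2,0,0],
    [30,-26,-2,0,0.08],
    [30,0,0,0,0.08],
  ],
)

```text
t: 17.7
position: [476.0, 11.0, 80.7]
tcp_rot: [180.0, 0.2, -11.6]
force: [0.5, 0.1, -3.2]
opening: 0.478
grip_force: 30.0
```

Call:
play_rows(
  series=[
    [30,-26,0,0,0.086],
    [30,0,0,0,0],
    [30,0,0,20,0],
    [30,0,0,20,0],
    [30,0,0,15,0],
    [30,0,0,10,0],
    [30,0,0,0,0],
    [30,0,0,0,0],
    [30,0,0,0,0],
    [30,0,0,0,0],
  ],
)

```text
t: 18.7
position: [454.9, 15.3, 17.0]
tcp_rot: [-180.0, -0.1, -16.4]
force: [0.2, 0.0, -4.0]
opening: 0.48
grip_force: 30.0
```

Run:
```python
from h import *
s=ctrl.observe();print(s['position'],s['tcp_rot'],s['force'])
W=cam('wrist');im=vision.camera('wrist')[:,:,::-1].copy();cv2.imwrite('pics/w7.png',im)
m=(im.min(2)>150).astype(np.uint8)
for c in cv2.findContours(m,0,2)[0]:
    if cv2.contourArea(c)>400:
        x,y=c.reshape(-1,2).mean(0);print(x,y,cv2.contourArea(c),rect(W,c,8),cv2.boundingRect(c))
```

```text
[454.89665938  15.31724972  16.97314728] [-1.79982471e+02 -1.01096280e-01 -1.63910844e+01] [ 0.20871548  0.03026798 -3.9678825 ]
252.4 309.3 726.5 [399.4, 32.3, 35.5, 12.0, 73.6] (228, 299, 52, 16)
259.61290322580646 232.19354838709677 2510.5 [444.5, 18.9, 36.5, 33.3, 73.6] (225, 220, 58, 48)
267.089552238806 192.65671641791045 5300.0 [473.0, 5.9, 71.9, 52.2, 71.3] (203, 158, 117, 82)
```

Run:
```python
from h import *
W=cam('wrist');im=cv2.imread('pics/w7.png').astype(int)
print('pred corners',proj(W,[[453.2+a*.959+b*.282,12-a*.282+b*.959,8] for a,b in((39,35),(39,-35),(0,35),(0,-35))]).round())
for c in(215,230,245,260,275,290,305):
    col=im[:,c].min(1);r=np.where(col>140)[0];r=r[r>120][:1];print(c,r,ray(W,[[c,r[0]]],8).round(1), ray(W,[[c,r[0]]],0).round(1))
for r in(190,200,210):
    k=np.where(im[r].min(1)>140)[0];print(r,k.min(),k.max())
```

```text
pred corners [[203. 169.]
 [318. 169.]
 [206. 229.]
 [314. 229.]]
215 [141] [[514.7  22.1]] [[514.2  23.3]]
230 [136] [[515.   12.7]] [[514.5  13.4]]
245 [131] [[515.3   3.3]] [[514.7   3.7]]
260 [134] [[511.1  -4.7]] [[510.4  -4.7]]
275 [146] [[501.8 -11.3]] [[500.7 -11.6]]
290 [143] [[501.  -20.4]] [[499.8 -21. ]]
305 [139] [[500.7 -29.5]] [[499.6 -30.5]]
190 203 317
200 204 320
210 204 330
```

Run:
```python
import cv2
im=cv2.imread('pics/w7.png');cv2.imwrite('pics/w7c.png',cv2.resize(im[120:330,180:340],None,fx=2.8,fy=2.8,interpolation=cv2.INTER_CUBIC))
```

```text
(no output)
```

View pics/w7c.png

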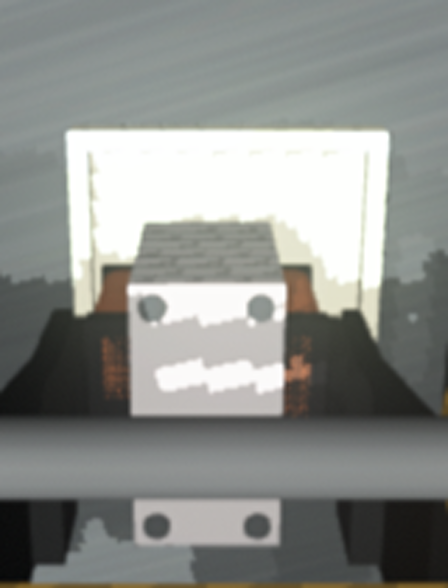

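The wrist view has the tray's far edge at full-image row 166 and columns 203.6–318.6, against a predicted 169 and 203–318. The tray estimate is good. I need to shift about 4 mm in tool y, then lower.

Call:
play_rows(
  series=[
    [30,0,4,0,0],
    [30,0,0,5,0],
    [30,0,0,5,0],
    [30,0,0,4,0],
    [30,0,0,3,0],
    [30,0,0,1,0],
    [30,0,0,1,0],
    [30,0,0,0.5,0],
    [30,0,0,0,0],
    [30,0,0,0,0],
  ],
)

```text
t: 19.75
position: [453.0, 11.6, -3.3]
tcp_rot: [-180.0, -0.0, -16.4]
force: [0.7, -0.6, -3.6]
opening: 0.484
grip_force: 30.0
```

Call:
play_rows(
  series=[
    [30,0,0,0.5,0],
    [30,0,0,0.5,0],
    [30,0,0,0,0],
    [30,0,0,0,0],
    [30,0,0,0,0],
    [30,0,0,0,0],
    [30,0,0,0,0],
    [30,0,0,0,0],
    [30,0,0,0,0],
    [30,0,0,0,0],
  ],
)

```text
t: 20.75
position: [453.1, 11.5, -3.9]
tcp_rot: [-180.0, -0.0, -16.4]
force: [-3.9, -1.2, 6.2]
opening: 0.481
grip_force: 30.0
```

Contact. I'll release, then go to the heatsink with yaw 7.5°.

Call:
play_rows(
  series=[
    [60,0,0,0,0],
    [70,0,0,0,0],
    [70,0,0,0,0],
    [70,0,0,0,0],
    [87,0,0,-5,0],
    [87,0,0,-25,0],
    [87,0,0,-40,0],
    [87,0,0,-40,0],
    [87,0,0,-20,-0.139],
    [87,0,0,0,-0.139],
  ],
)

```text
t: 21.75
position: [455.9, 11.1, 130.1]
tcp_rot: [179.9, -0.5, -0.1]
force: [0.2, -0.3, -0.5]
opening: 1.0
grip_force: 0.0
```

Call:
play_rows(
  series=[
    [87,0,0,0,-0.139],
    [87,27,6,0,0],
    [87,27,6,0,0],
    [87,27,6,0,0],
    [87,26,6,0,0],
    [87,26,6,0,0],
    [87,26,6,0,0],
    [87,26,7,0,0],
    [87,26,7,0,0],
    [87,0,0,0,0],
  ],
)

```text
t: 22.75
position: [670.8, -11.1, 125.3]
tcp_rot: [180.0, -0.1, 7.5]
force: [-0.6, 0.2, 0.2]
opening: 1.001
grip_force: 0.0
```

Run:
```python
from h import *
s=ctrl.observe();print(s['position'],s['tcp_rot'],s['force'])
im=vision.camera('top')[:,:,::-1];C=cam('top')
m=(im.min(2)>150).astype(np.uint8)
for c in cv2.findContours(m,0,2)[0]:
    x,y=c.reshape(-1,2).mean(0)
    if cv2.contourArea(c)>150 and 120<x<370 and 110<y<280:print((x,y),rect(C,c,8))
W=cam('wrist');wi=vision.camera('wrist')[:,:,::-1].copy();cv2.imwrite('pics/w8.png',wi)
m=(wi.min(2)>170).astype(np.uint8);m=cv2.morphologyEx(m,3,np.ones((7,7)))
for c in cv2.findContours(m,0,2)[0]:
    if cv2.contourArea(c)>800:print(cv2.boundingRect(c),rect(W,c,68))
```

```text
[670.81559943 -11.10353184 125.32189357] [ 1.79979576e+02 -6.68161905e-02  7.46863317e+00] [-0.61425866  0.2189523   0.15402212]
(np.float64(201.79611650485438), np.float64(275.2718446601942)) [300.2, 192.6, 180.2, 32.9, -27.5]
(np.float64(146.725), np.float64(236.275)) [417.1, 335.2, 161.2, 93.7, -5.8]
(np.float64(347.5806451612903), np.float64(159.7741935483871)) [614.6, -221.6, 63.5, 61.8, -3.1]
(np.float64(175.29126213592232), np.float64(152.37864077669903)) [648.6, 260.2, 126.8, 78.3, 22.3]
(0, 148, 35, 82) [655.2, 173.4, 66.5, 26.5, -4.9]
(214, 141, 71, 120) [670.4, -5.8, 97.6, 56.4, 7.5]
```

Heatsink length and yaw are confirmed (97 mm, 7.5°). I'll lower to z = 29 and grip.

Call:
play_rows(
  series=[
    [87,-1,0,30,0],
    [87,0,0,30,0],
    [87,0,0,26,0],
    [87,0,0,10,0],
    [60,0,0,0,0],
    [60,0,0,0,0],
    [60,0,0,0,0],
    [60,0,0,0,0],
    [55,0,0,0,0],
    [50,0,0,0,0],
  ],
)

```text
t: 23.85
position: [667.9, -10.7, 30.2]
tcp_rot: [180.0, -0.0, 7.5]
force: [0.3, 0.2, -0.3]
opening: 0.619
grip_force: 0.0
```

Call:
play_rows(
  series=[
    [45,0,0,0,0],
    [40,0,0,0,0],
    [35,0,0,0,0],
    [35,0,0,0,0],
    [35,0,0,0,0],
    [35,0,0,0,0],
    [35,0,0,0,0],
    [35,0,0,0,0],
    [35,0,0,0,0],
    [35,0,0,0,0],
  ],
)

```text
t: 24.85
position: [667.6, -10.8, 29.6]
tcp_rot: [180.0, -0.0, 7.5]
force: [-0.6, -2.2, 2.4]
opening: 0.525
grip_force: 30.0
```

Gripped at 45.7 mm. I'll carry it to the medium tray.

Call:
play_rows(
  series=[
    [35,0,0,-10,0],
    [35,0,0,-20,0],
    [35,2,-34,0,0],
    [35,2,-34,0,0],
    [35,2,-34,0,0],
    [35,2,-34,0,0],
    [35,2,-34,0,0],
    [35,2,-34,0,0],
    [35,2,-34,0,0],
    [35,2,-33,0,0],
  ],
)

```text
t: 25.85
position: [647.4, 262.0, 59.6]
tcp_rot: [-180.0, 0.0, 7.5]
force: [-0.3, -0.8, -1.0]
opening: 0.529
grip_force: 30.0
```

Call:
play_rows(
  series=[
    [35,0,0,0,-0.129],
    [35,0,0,0,-0.129],
    [35,0,0,15,0],
    [35,0,0,15,0],
    [35,0,0,13,0],
    [35,0,0,0,0],
    [35,0,0,0,0],
    [35,0,0,0,0],
    [35,0,0,0,0],
    [35,0,0,0,0],
  ],
)

```text
t: 26.85
position: [648.7, 260.3, 17.5]
tcp_rot: [180.0, -0.1, 22.3]
force: [0.1, 0.6, -1.4]
opening: 0.525
grip_force: 30.0
```

Run:
```python
from h import *
s=ctrl.observe();print(s['position'],s['tcp_rot'],s['force'])
W=cam('wrist');im=vision.camera('wrist')[:,:,::-1].copy();cv2.imwrite('pics/w9.png',im)
y=np.radians(22.3);u=np.array([np.cos(y),np.sin(y)]);v=np.array([-u[1],u[0]]);T=np.array([648.7,260.3])
print('pred far L,R; mid L,R',proj(W,[[*(T+a*u+b*v),8] for a,b in((61.5,37),(61.5,-37),(20,37),(20,-37))]).round())
for c in(215,230,245,260,275,290,305):
    col=im[:,c].min(1);print(c,[int(r) for r in np.where((col[1:]>185)&(col[:-1]<=185))[0]][:4])
for r in(150,170,190,210):
    k=np.where(im[r].min(1)>185)[0];print(r,k.min(),k.max())
```

```text
[648.7434955  260.32647306  17.49330337] [ 1.79991232e+02 -8.60225883e-02  2.22631945e+01] [ 0.11354912  0.56075023 -1.35492355]
pred far L,R; mid L,R [[192. 132.]
 [317. 131.]
 [195. 199.]
 [313. 199.]]
215 [129, 138]
230 [129, 240, 258]
245 [129, 167, 256]
260 [129, 167, 258]
275 [129]
290 [129]
305 [129]
150 195 317
170 196 316
190 197 315
210 198 313
```

Tray edges are within 2 px of prediction. Lowering.

Call:
play_rows(
  series=[
    [35,0,0,5,0],
    [35,0,0,5,0],
    [35,0,0,4,0],
    [35,0,0,3,0],
    [35,0,0,1,0],
    [35,0,0,1,0],
    [35,0,0,0.5,0],
    [35,0,0,0,0],
    [35,0,0,0,0],
    [35,0,0,0,0],
  ],
)

```text
t: 27.9
position: [648.2, 260.2, -2.8]
tcp_rot: [180.0, -0.0, 22.3]
force: [0.8, -0.3, -1.5]
opening: 0.529
grip_force: 30.0
```

Call:
play_rows(
  series=[
    [35,0,0,0.5,0],
    [35,0,0,0.5,0],
    [35,0,0,0,0],
    [35,0,0,0,0],
    [35,0,0,0,0],
    [35,0,0,0,0],
    [35,0,0,0,0],
    [35,0,0,0,0],
    [35,0,0,0,0],
    [35,0,0,0,0],
  ],
)

```text
t: 28.9
position: [648.3, 260.2, -3.3]
tcp_rot: [180.0, -0.0, 22.3]
force: [-2.7, -0.8, 4.0]
opening: 0.524
grip_force: 30.0
```

Call:
play_rows(
  series=[
    [60,0,0,0,0],
    [70,0,0,0,0],
    [70,0,0,0,0],
    [70,0,0,0,0],
    [87,0,0,-5,0],
    [87,0,0,-25,0],
    [87,0,0,-40,0],
    [87,0,0,-40,0.145],
    [87,0,0,-10,0.145],
    [87,0,0,0,0.145],
  ],
)

```text
t: 29.9
position: [650.6, 260.9, 121.0]
tcp_rot: [-179.9, -0.4, -3.0]
force: [0.4, 0.2, -0.0]
opening: 0.999
grip_force: 0.0
```

Call:
play_rows(
  series=[
    [87,4,34,0,0],
    [87,5,34,0,0],
    [87,5,34,0,0],
    [87,4,33,0,0],
    [87,5,34,0,0],
    [87,4,33,0,0],
    [87,5,34,0,0],
    [87,4,33,0,0],
    [87,0,0,0,0],
    [87,0,0,0,0],
  ],
)

```text
t: 30.9
position: [671.7, -10.9, 116.3]
tcp_rot: [-180.0, -0.0, -2.8]
force: [0.0, -0.1, 0.2]
opening: 0.999
grip_force: 0.0
```

Run:
```python
from h import *
s=ctrl.observe();print(s['position'],s['tcp_rot'])
W=cam('wrist');im=vision.camera('wrist')[:,:,::-1].copy();cv2.imwrite('pics/w10.png',im)
m=(im.max(2)<85).astype(np.uint8);m[225:]=0
q=proj(W,[672,-10.3,36])[0];print(q)
m=cv2.morphologyEx(m,3,np.ones((9,9)))
for c in cv2.findContours(m,0,2)[0]:
    if cv2.contourArea(c)>800:print(cv2.boundingRect(c),rect(W,c,36))
g=im.mean(2)
for r in(160,180,200,215):print(r,g[r,195:315:4].astype(int).tolist())
y=np.radians(-2.6);u=np.array([np.cos(y),np.sin(y)]);v=np.array([-u[1],u[0]]);T=np.array([672,-10.3])
print(proj(W,[[*(T+a*u+b*v),36] for a,b in((65,31),(65,-31),(0,31),(0,-31))]).round())
```

```text
[671.69642622 -10.92178243 116.31295648] [-1.79975539e+02 -1.38211213e-02 -2.75688685e+00]
[253.41953101 197.37430539]
(200, 119, 129, 106) [692.0, -20.4, 112.1, 89.6, 87.2]
(399, 0, 113, 51) [797.3, -166.1, 87.3, 33.4, 87.2]
(109, 0, 99, 70) [809.8, 52.6, 58.0, 51.8, -73.3]
160 [136, 136, 136, 136, 136, 136, 76, 78, 78, 77, 77, 77, 77, 77, 77, 76, 77, 84, 82, 75, 75, 75, 75, 74, 73, 137, 136, 135, 134, 135]
180 [136, 136, 137, 137, 136, 139, 68, 73, 74, 73, 73, 72, 72, 71, 71, 71, 71, 69, 69, 70, 69, 70, 70, 69, 95, 135, 135, 135, 135, 134]
200 [134, 136, 136, 136, 135, 136, 63, 70, 69, 69, 69, 67, 67, 66, 66, 66, 66, 66, 66, 66, 66, 67, 67, 63, 99, 135, 135, 136, 137, 138]
215 [133, 130, 82, 83, 97, 83, 48, 46, 45, 44, 67, 66, 64, 64, 64, 65, 64, 64, 64, 64, 64, 64, 64, 62, 137, 136, 136, 136, 136, 136]
[[214. 119.]
 [292. 119.]
 [217. 197.]
 [290. 197.]]
```

The power supply matches prediction to the pixel (columns 217–290, far edge row 119). I'll lower to z = -7 and grip.

Call:
play_rows(
  series=[
    [87,0,0,30,0],
    [87,0,0,30,0],
    [87,0,0,30,0],
    [87,0,0,20,0],
    [87,0,0,9,0],
    [87,0,0,4,0],
    [75,0,0,0,0],
    [70,0,0,0,0],
    [70,0,0,0,0],
    [66,0,0,0,0],
  ],
)

```text
t: 31.95
position: [672.5, -10.4, -5.8]
tcp_rot: [180.0, -0.1, -2.7]
force: [-1.0, -0.2, -0.8]
opening: 0.794
grip_force: 0.0
```

Call:
play_rows(
  series=[
    [62,0,0,0,0],
    [58,0,0,0,0],
    [50,0,0,0,0],
    [50,0,0,0,0],
    [50,0,0,0,0],
    [50,0,0,0,0],
    [50,0,0,0,0],
    [50,0,0,0,0],
    [50,0,0,0,0],
    [50,0,0,0,0],
  ],
)

```text
t: 32.95
position: [671.9, -10.8, -6.5]
tcp_rot: [180.0, -0.0, -2.7]
force: [-2.2, -4.0, 5.0]
opening: 0.708
grip_force: 30.0
```

Gripped at 61.6 mm. I'll lift 60 mm and carry it to the large tray.

Call:
play_rows(
  series=[
    [50,0,0,-10,0],
    [50,0,0,-25,0],
    [50,0,0,-25,0],
    [50,-25,-30,0,0],
    [50,-25,-30,0,0],
    [50,-25,-30,0,0],
    [50,-25,-30,0,0],
    [50,-25,-30,0,0],
    [50,-25,-30,0,0],
    [50,-25,-30,0,0],
  ],
)

```text
t: 33.95
position: [503.9, 209.2, 52.1]
tcp_rot: [-180.0, 0.1, -2.7]
force: [-0.1, 1.3, -3.8]
opening: 0.71
grip_force: 30.0
```

Call:
play_rows(
  series=[
    [50,-24,-31,0,0],
    [50,-24,-31,0,0],
    [50,-24,-31,0,0],
    [50,-24,-31,0,0.054],
    [50,0,0,0,0],
    [50,0,0,15,0],
    [50,0,0,15,0],
    [50,0,0,7,0],
    [50,0,0,0,0],
    [50,0,0,0,0],
  ],
)

```text
t: 34.95
position: [416.5, 335.1, 15.4]
tcp_rot: [180.0, 0.1, -5.8]
force: [-0.4, 0.3, -4.6]
opening: 0.707
grip_force: 30.0
```

Run:
```python
from h import *
s=ctrl.observe();print(s['position'],s['tcp_rot'],s['force'])
W=cam('wrist');im=vision.camera('wrist')[:,:,::-1].copy();cv2.imwrite('pics/w11.png',im)
y=np.radians(-5.8);u=np.array([np.cos(y),np.sin(y)]);v=np.array([-u[1],u[0]]);T=np.array([417.1,335.2])
print('pred far L,R; mid L,R',proj(W,[[*(T+a*u+b*v),8] for a,b in((79,45),(79,-45),(20,45),(20,-45))]).round())
for c in(200,215,230,245,260,275,290,305):
    col=im[:,c].min(1);print(c,[int(r) for r in np.where((col[1:]>185)&(col[:-1]<=185))[0]][:4])
for r in(120,150,170,190,210):
    k=np.where(im[r].min(1)>185)[0];print(r,k[:1],k[-1:])
```

```text
[416.4561669  335.12560097  15.3998371 ] [ 1.79959787e+02  6.08471589e-02 -5.81798543e+00] [-0.38976539  0.30128273 -4.59057689]
pred far L,R; mid L,R [[175.  99.]
 [333.  99.]
 [182. 198.]
 [327. 198.]]
200 [95, 141]
215 [95, 142]
230 [95, 143]
245 [95, 143]
260 [95, 143]
275 [95, 142]
290 [95, 142]
305 [95]
120 [177] [333]
150 [179] [331]
170 [181] [330]
190 [182] [328]
210 [183] [327]
```

Well aligned. Lowering.

Call:
play_rows(
  series=[
    [50,0,0,5,0],
    [50,0,0,5,0],
    [50,0,0,4,0],
    [50,0,0,3,0],
    [50,0,0,1,0],
    [50,0,0,0.5,0],
    [50,0,0,0,0],
    [50,0,0,0,0],
    [50,0,0,0,0],
    [50,0,0,0,0],
  ],
)

```text
t: 36.0
position: [416.5, 336.0, -2.3]
tcp_rot: [-180.0, -0.0, -5.7]
force: [-0.3, 0.7, -3.9]
opening: 0.711
grip_force: 30.0
```

Call:
play_rows(
  series=[
    [50,0,0,0.5,0],
    [50,0,0,0.5,0],
    [50,0,0,0,0],
    [50,0,0,0,0],
    [50,0,0,0,0],
    [50,0,0,0,0],
    [50,0,0,0,0],
    [50,0,0,0,0],
    [50,0,0,0,0],
    [50,0,0,0,0],
  ],
)

```text
t: 37.0
position: [416.3, 335.9, -3.5]
tcp_rot: [-180.0, 0.0, -5.7]
force: [0.7, 0.7, -3.9]
opening: 0.71
grip_force: 30.0
```

Call:
play_rows(
  series=[
    [50,0,0,0.5,0],
    [50,0,0,0.5,0],
    [50,0,0,0,0],
    [50,0,0,0,0],
    [50,0,0,0,0],
    [50,0,0,0,0],
    [50,0,0,0,0],
    [50,0,0,0,0],
    [50,0,0,0,0],
    [50,0,0,0,0],
  ],
)

```text
t: 38.0
position: [416.4, 336.0, -3.5]
tcp_rot: [180.0, 0.0, -5.7]
force: [-2.6, -1.9, 6.0]
opening: 0.711
grip_force: 30.0
```

Contact. I'll release and rise clear.

Call:
play_rows(
  series=[
    [87,0,0,0,0],
    [87,0,0,0,0],
    [87,0,0,0,0],
    [87,0,0,0,0],
    [87,0,0,0,0],
    [87,0,0,-5,0],
    [87,0,0,-25,0],
    [87,0,0,-40,0],
    [87,0,0,-40,0],
    [87,0,0,-40,0],
  ],
)

```text
t: 39.0
position: [416.1, 335.8, 147.3]
tcp_rot: [-180.0, -0.0, -5.7]
force: [-0.0, 0.6, -0.0]
opening: 0.999
grip_force: 0.0
```

Call:
play_rows(
  series=[
    [87,0,0,-30,0],
    [87,20,35,0,0],
    [87,20,35,0,0],
    [87,20,35,0,0],
    [87,20,35,0,0],
    [87,20,35,0,0],
    [87,0,0,0,0],
    [87,0,0,0,0],
    [87,0,0,0,0],
    [87,0,0,0,0],
  ],
)

```text
t: 40.0
position: [497.8, 153.0, 175.6]
tcp_rot: [-180.0, 0.0, -5.6]
force: [-0.3, 0.1, 0.3]
opening: 1.001
grip_force: 0.0
```

Run:
```python
from h import *
sd=vision.camera('side')[:,:,::-1];t=vision.camera('top')[:,:,::-1]
cv2.imwrite('pics/end.png',cv2.hconcat([cv2.resize(t[110:300,100:380],(400,271)),cv2.resize(sd,(400,300))[:271]]))
```

```text
(no output)
```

View pics/end.png

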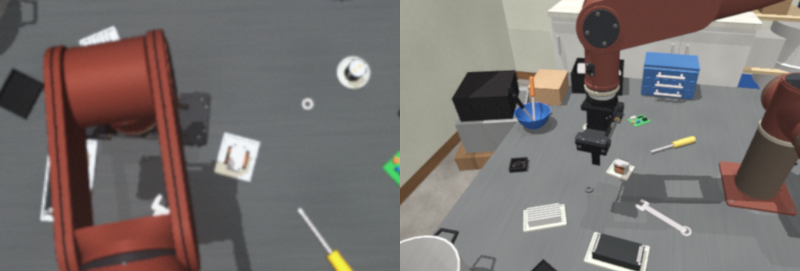

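The capacitor at (353,70) and the transformer at (237,157) are in their trays in the top view, and the heatsink at (545,216) and the power supply at (617,250) in the side view. All four stand upright and the gripper is clear.

```bash
python3 -c "
from cell import finish_job
print(finish_job())"
```

```text
the job is handed in; nothing more can be done
None
```

I handed the job in at about 40 s of the 128 s allowed: all four parts stand upright and released in their own trays in the final pictures, but the hand-in returned no verdict.

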